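# Free the seized keeper bolt and load the collar stand

## Robot

A 7-joint arm with a two-finger parallel gripper is mounted at the origin on the work surface. World frame = base frame: x ahead of the robot, y to its left, z up, the work surface at z = 0. Lengths are in m, angles in rad, forces in N, time in s.
With the tool pointing down it reaches from about 0.4 to 0.85 m from the base axis. Payload 10.4 kg.
Tool frame: the origin (TCP) lies on the centre line of the jaws, within the pads' length; the fingertips stand 11 mm ahead of it and the grasp point (between the pads) lies 8 mm behind it; z points along the fingers, y is the line along which they close (so a half turn about z gives the same grasp; the last joint's range is limited). The gripper opens to 87 mm and grips with 3 to 60 N. Pads are 19 mm wide; open, the fingers measure 117 mm over their backs; the gripper's body (75 mm by 190 mm) begins 51 mm behind the grasp point.
Start: joints at [-1.253, 0.332, -0.065, 1.46, 0.022, 1.35, -0.088], TCP at [0.209, 0.589, 0.234] pointing down, gripper open.
Joint ranges: [-2.6, 2.6], [-0.5, 2.12], [-1.47, 1.34], [0.16, 2.42], [-1.27, 4.41], [0.06, 2.06], [-2.6, 2.6]. Speed limits (rad/s): [2.22, 2.22, 2.79, 2.79, 3.14, 3.14, 3.14].

## Interface

Orientations are given as a unit quaternion [x, y, z, w].
In Python, from bench import r gives the robot as it stands.
- The arm moves only by the shell command python3 -m pendant 'ROWS' [OPENING] [FORCE]. ROWS is JSON, a list of rows, each a list of 4 numbers: the shift along the tool's x, y, z in m, then the turn about the tool's z in rad. A call has 1 to 8 rows; each row shifts and turns the commanded pose from where the row before left it, along the tool's axes as they then stand; what a row does not reach is not made up. A row lasts 1/12 s, in which the tool goes at most 41.7 mm and 7.16 degrees, less where a joint would pass 70% of its speed; a pose out of reach is approached as far as the arm can. A call with a gripper value outside its range is refused whole. OPENING is the opening, from 0 (shut) to 1 (fully open), set as the call begins (- or left out, the last holds). The fingers move at their own pace and stop on an object; FORCE is the grip in N (left out, the last holds). Time passes only in rows, so rows that do not move let the fingers close. It gives the time, the measured TCP pose, the force, the opening and the grip force at its end, in the units of the state.
- r.read_state(): the state, without advancing time (a new reading comes with each control period).
- r.camera(name): name is "scene" or "top"; returns a dict with "img" (384x512x3 uint8, red, green, blue), "camera_matrix" (3x3 intrinsics, pixels), "xyz" and "attitude" of the camera in the world. Camera axes: x right, y down, z forward; pixel columns grow to the right and rows downward; lengths in m; the calibration is good to about 2 mm. A picture is of the moment at which its call begins. There is no depth.
- r.close_job(): hands the job in; it is judged then, once.
Trained networks look in the newest picture that a camera, given by its name, has taken for a name from the list of things; names that differ only in an ending like _2 or _b are one class to them, and where a whole thing is asked for, a point or a joint stands for the part that bears it (a point fixed in the world has none). Each returns a list of dicts, best first, with "score" (0 to 1); they miss things now and then, are a little off and sometimes report something else, mostly with a low value. They report only what shows in the picture. A call takes as long as a camera call. They do not tell look-alikes from the thing itself.
- r.outline_of(thing, camera): "mask" (384x512 bool, what is visible of it) and "bbox" ([centre column, centre row, width, height] in pixels, round what is visible of it).
The state is a dict: "time": time; "joint_positions": joint angles; "joint_vel": joint speeds; "joint_torque": joint torques, N m; "ee_pos": TCP position; "eef_rot": TCP orientation; "ft_force": force on the tool from outside, world axes, zero at the start; "torque": the same for the moment, N m; "width": finger opening in m; "grip_force": force on a finger pad.
Only numpy, scipy, OpenCV 4.12 (cv2) and the standard library are available. Lean on these libraries where they do the work, as an engineer would, in place of code of your own. Each camera call takes 0.05 s, during which the arm holds its last target. There are 200 camera calls.

## Task

The keeper bolt of the collar stand has rusted fast across the top of the post: work it free with short back-and-forth strokes, each one right up to where it jams and then fully back home, until it runs, and draw it all the way back. Then thread the two brass collars onto the post, flange down and fully home, the wide-flanged one first and the narrow one on top of it, and push the bolt fully home over them again. Let go of everything, and leave the other things on the bench where they are.

Things in the scene. Friction and masses are not known exactly. Their poses are not given: they have to be found in the camera images.
- stand: collar stand, fixed to the bench. Origin on the bench under the post's axis, z up; x is the way the bolt draws back from the post. Dark base plate 12 mm thick, 104 mm wide, x -53 to 217 mm. Blue bed, 56 mm wide, 88 mm high, x 62 to 214, with two bolt guides on top at x 62 to 84 and 196 to 214, their tops 120 mm above the bench. The bolt lies along x over the bed
- post_top (a point): centre of the top of the upright steel post, 70 mm above the bench, on the stand's z axis; 22 mm in diameter, its last 10 mm tapered to 10 mm
- bolt (a joint): how far the rusty bolt is drawn, m: 0 home (tip 20 mm past the post's axis, over it), 0.080 fully drawn (tip 60 mm clear). Moving takes about 5 N. Seized: jams, springily, at about 0.016 or 0.018 at first (now and then the very first stroke sooner); each pull until it jams (15 to 20 N) and push fully home (within 1 mm) gains 2 mm; after 3 or 4 such double strokes it runs, for good
- bolt_knob (a point): centre of the bolt's upright round knob, 24 mm diameter, 40 mm tall, this point 140 mm above the bench, at x = 100 mm + the joint value in the stand's frame; grip it from above, it moves with the bolt. The bolt is a round bar 16 mm in diameter, 234 mm long, its axis 102 mm above the bench, its tail reaching 114 mm beyond the knob
- wide_collar_center (a point): centre (on the axis, 19 mm above its underside) of the wide brass collar, 0.25 kg, flange down on the bench: flange 96 mm diameter, 8 mm thick, on it a round hub 44 mm diameter, 30 mm tall (38 mm in all), bore 30 mm right through. Grip the hub, fingertips above the flange. z is its axis, up. Fully home on the plate this point is 31 mm above the bench
- narrow_collar_center (a point): centre (on the axis, 19 mm above its underside) of the narrow brass collar, 0.16 kg: like the wide one in all but its flange, 66 mm in diameter. z is its axis, up. Fully home on top of the wide collar this point is 69 mm above the bench, its top 6 mm below the bolt
- oil_bottle: clear oil bottle, 52 mm across, 130 mm tall, a bystander: leave it alone (origin at the centre of its underside)
- paste_tin: low aluminium tin, 72 mm across, 50 mm tall, a bystander: leave it alone (origin at the centre of its underside)
- mallet: hammer lying flat, a bystander: leave it alone (origin at the centre of its underside)
- long_driver: screwdriver lying flat, 190 mm long, a bystander: leave it alone (origin at the centre of its underside)
- spanner: open-ended spanner lying flat, 160 mm long, a bystander: leave it alone (origin at the centre of its underside)
- mouthpiece: brass instrument mouthpiece standing on its cup rim, 36 mm across, 85 mm tall, a bystander: leave it alone (origin at the centre of its underside)
- brush_pot: white ceramic pot, 72 mm across, 90 mm tall, a bystander: leave it alone (origin at the centre of its underside)
Mind the look-alikes: they are no part of the job. What is shaped like the part that bears wide_collar_center but turquoise is not meant.

How it is judged:
On the way, in this order (a step that is already met when the one before it is completed fails the run):
1. the bolt has been worked free and is drawn all the way back (within 5 mm) (value of joint bolt above 0.075 m), for 0.2 s.
2. the wide collar is fully home on the post (horizontal distance between wide_collar_center and stand below 0.008 m and z of wide_collar_center in the frame of stand between 0.027 and 0.0345 m and angle between wide_collar_center's own z axis and vertical below 0.12 rad), for 0.2 s.
3. the narrow collar is fully home on the post, on the wide one (horizontal distance between narrow_collar_center and stand below 0.008 m and z of narrow_collar_center in the frame of stand between 0.065 and 0.0725 m and angle between narrow_collar_center's own z axis and vertical below 0.12 rad), for 0.2 s.
At the end, for the whole second after the job is handed in: The wide collar sits flange down on the base plate around the post, the narrow one flange down on top of it (each within 3.5 mm of its home height, 8 mm of the post's axis and 7 degrees of upright), and the bolt is pushed home over them to within 5 mm; everything at rest and released (all of step 2 and all of step 3 and value of joint bolt below 0.005 m and linear speed of each of wide_collar, narrow_collar below 0.02 m/s and velocity of joint bolt below 0.01 m/s); the robot touches nothing.
It fails at once if a bystander is moved by more than 40 mm (distance of any of oil_bottle, paste_tin, mallet, long_driver, spanner, mouthpiece, brush_pot from where it was at the start of the episode above 0.04 m).
It also fails if it takes over 72 s, if anything falls off the work surface, if the arm or the gripper's body presses on something with over 40 N, if the wrist force passes 120 N, or if a joint passes its speed limit or range.

## Working session

There is one attempt and no reset: what is moved stays moved. The work goes in short steps, Python scripts to look and compute and a shell command to move; the robot and the scene stay as the last step left them, time stands still between calls to the robot, and variables do not carry over. Pictures are saved under pics/ and viewed, at most 10 in all, crops included, and the job is handed in when it is done.

```bash
ls; mkdir -p pics
python3 - <<'E'
from bench import r
import cv2,numpy as np
for c in("scene","top"):
    d=r.camera(c); cv2.imwrite(f"pics/{c}0.png",cv2.resize(d["img"][:,:,::-1],(800,600)))
    print(c,d["camera_matrix"],d["xyz"],d["attitude"])
    for t in("stand","bolt","bolt_knob","wide_collar_center","narrow_collar_center"):
        for o in r.outline_of(t,c): print(t,round(o["score"],2),np.round(o["bbox"],1))
s=r.read_state();print(s)
E
```

```text
pics
scene [[437.18187937   0.         257.70958998]
 [  0.         437.18187937 184.8720611 ]
 [  0.           0.           1.        ]] [ 1.06705359 -0.70143211  0.98847103] [ 0.88787696  0.2704611  -0.09969345 -0.35858961]
stand 0.91 [221.8 216.6  76.9  99.8]
bolt 0.59 [221.5 199.6  39.4  49.9]
bolt_knob 0.63 [223.4 198.4  39.9  50.8]
wide_collar_center 0.92 [152.9 348.5  45.3  40.4]
wide_collar_center 0.59 [128.2 290.1  40.5  31.7]
narrow_collar_center 0.73 [266.4 132.9  17.5  17.6]
narrow_collar_center 0.62 [221.  216.2  76.7 102.3]
narrow_collar_center 0.32 [126.2 291.9  43.9  32.1]
top [[357.10576926   0.         249.78910707]
 [  0.         357.10576926 189.90244795]
 [  0.           0.           1.        ]] [ 0.40466872 -0.00789613  1.17155029] [ 0.71087444 -0.6972033   0.0650283  -0.06585149]
stand 0.97 [274.6 207.7  87.1  41.6]
bolt 0.64 [275.6 204.3  69.5  13.5]
bolt_knob 0.88 [270.5 203.2  81.4  10.4]
wide_collar_center 0.86 [391.9 183.9  30.5  31.9]
wide_collar_center 0.74 [369.9 232.6  29.5  31. ]
narrow_collar_center 0.54 [147.9 236.9  18.2  16.7]
{'time': 0.6, 'joint_positions': array([-1.25258374,  0.33220033, -0.06470007,  1.46014466,  0.02160565,
        1.34987627, -0.08847101]), 'joint_vel': array([-2.56275663e-03,  4.69472841e-04, -1.80918268e-04, -2.78331753e-04,
        2.12435531e-05,  2.53841717e-03, -1.91326107e-03]), 'joint_torque': array([-5.18736233e-04, -6.22749782e+01,  2.42880121e-02, -3.89988077e+01,
       -6.10514567e-02,  3.16864857e-02, -6.93107609e-06]), 'ee_pos': array([0.20889625, 0.58906582, 0.23355397]), 'eef_rot': array([ 1.69565781e-01,  9.85518871e-01,  3.34003362e-05, -4.16094378e-07]), 'ft_force': array([ 0.18268215, -0.58691162, -0.62833025]), 'torque': array([-0.03810114,  0.01449912, -0.05967637]), 'grip_force': 0.0, 'width': 0.08700486049450176}
```

View pics/scene0.png

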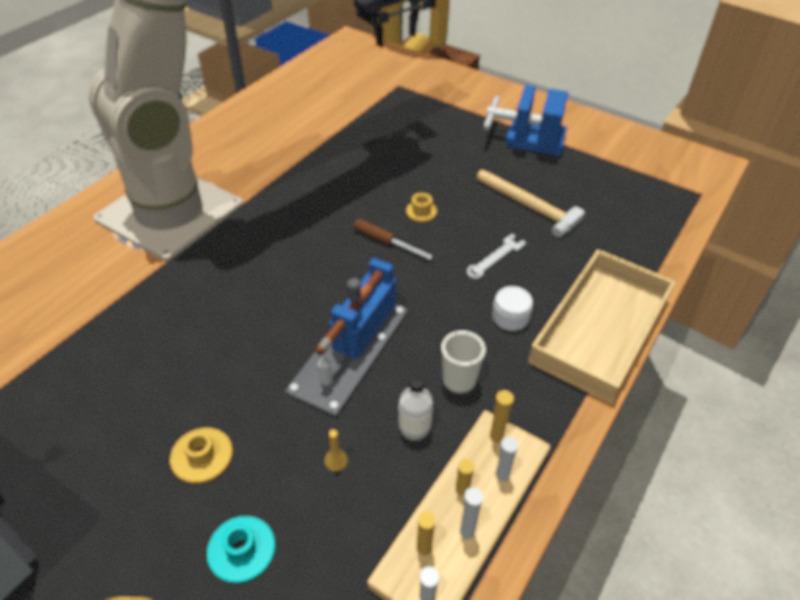

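View pics/top0.png

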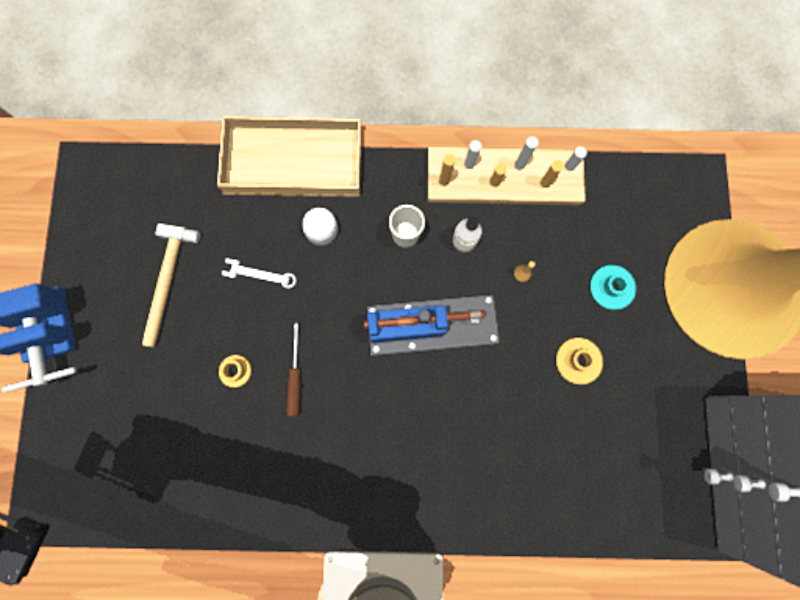

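Wide-collar candidates (800x600 top view) are brass (580,361), turquoise (613,287), and the brass mouthpiece (524,271). The brass collar with the flange at (580,361) is the one meant. For the narrow collar it's the brass one at (235,371). The stand has its post end at about (476,315), and the bolt draws towards image left.

```bash
cat > h.py <<'E'
from bench import r
import cv2,numpy as np
from scipy.spatial.transform import Rotation as R
from scipy.optimize import minimize
def proj(d,P):
    q=(np.asarray(P)-d["xyz"])@R.from_quat(d["attitude"]).as_matrix()
    q=q@d["camera_matrix"].T; return q[:,:2]/q[:,2:]
def box(x0,x1,w,z0,z1): return np.array([[x,y,z] for x in(x0,x1) for y in(-w/2,w/2) for z in(z0,z1)])
def cyl(rad,z0,z1,x=0):
    a=np.linspace(0,2*np.pi,40); return np.array([[x+rad*np.cos(t),rad*np.sin(t),z] for t in a for z in(z0,z1)])
def barx(x0,x1,rad,zc): 
    a=np.linspace(0,2*np.pi,16); return np.array([[x,rad*np.cos(t),zc+rad*np.sin(t)] for t in a for x in(x0,x1)])
def standparts(q=0): return [box(-.053,.217,.104,0,.012),box(.062,.214,.056,0,.088),box(.062,.084,.056,0,.12),box(.196,.214,.056,0,.12),cyl(.011,0,.06),barx(-.02+q,.214+q,.008,.102),cyl(.012,.12,.16,.1+q)]
def collar(rf): return [cyl(rf,0,.008),cyl(.022,0,.038)]
def render(d,parts,p):
    S=4; m=np.zeros((384*S,512*S),np.uint8); M=R.from_euler('z',p[2]).as_matrix()
    for P in parts:
        uv=proj(d,P@M.T+[p[0],p[1],0])
        cv2.fillConvexPoly(m,cv2.convexHull(((uv+.5)*S).astype(np.float32)).astype(np.int32),255)
    return cv2.resize(m,(512,384),interpolation=cv2.INTER_AREA)/255.
def fit(views,parts,p0):
    f=lambda p:sum(np.abs(render(d,parts,p)-m).sum()/m.sum() for d,m in views)
    s=minimize(f,p0,method="Nelder-Mead",options=dict(initial_simplex=np.array([p0]+[np.array(p0)+e for e in np.diag([.012,.012,.08])]),xatol=1e-4,fatol=1e-4))
    return s.x,s.fun
def onplane(d,uv,z):
    v=R.from_quat(d["attitude"]).as_matrix()@np.linalg.solve(d["camera_matrix"],[uv[0],uv[1],1]); return d["xyz"]+v*(z-d["xyz"][2])/v[2]
def pick(t,c,p):
    d=r.camera(c); uv=proj(d,[p])[0]
    return d,[o["mask"].astype(float) for o in r.outline_of(t,c) if np.hypot(*(np.array(o["bbox"][:2])-uv))<15][:1]
E
python3 - <<'E'
from h import *
T=r.camera("top"); S=r.camera("scene")
for t,uv,parts,z,yaw in(("stand",(274,207),standparts(),.03,1.5),("wide_collar_center",(369.9,232.6),collar(.048),.01,0),("narrow_collar_center",(147.9,236.9),collar(.033),.01,0)):
    p=onplane(T,uv,z); 
    if t=="stand": p0=p[:2]-.08*np.array([np.cos(yaw),np.sin(yaw)])
    else: p0=p[:2]
    vs=[]
    for c in("top","scene"):
        d,m=pick(t,c,[*p[:2],z]); print(t,c,len(m))
        if m: vs.append((d,m[0]))
    for sub in([vs]+([[v] for v in vs] if len(vs)>1 else [])): print(np.round(fit(sub,parts,[*p0,yaw])[0],4),fit(sub,parts,[*p0,yaw])[1])
a=T["img"][200:270,335:405,::-1]; b=T["img"][202:272,112:182,::-1]
cv2.imwrite("pics/crop.png",cv2.resize(np.hstack([a,b]),(800,400),interpolation=cv2.INTER_CUBIC))
E
```

```text
stand top 1
stand scene 1
[ 0.5752 -0.1728  1.6798] 0.1079717999359278
[ 0.5754 -0.1728  1.6787] 0.033166363757258746
[ 0.5745 -0.172   1.7007] 0.0656689964217637
wide_collar_center top 1
wide_collar_center scene 1
[ 0.497  -0.3984  0.0507] 0.15729230241792685
[ 0.498  -0.3979  0.0426] 0.10078909612625536
[ 0.4952 -0.3986  0.0485] 0.03383306983590471
narrow_collar_center top 1
narrow_collar_center scene 1
[0.4609 0.3158 0.0909] 0.5945477865139115
[0.4617 0.3157 0.0943] 0.3441214618142977
[0.4604 0.3209 0.0147] 0.23423423423423423
```

View pics/crop.png

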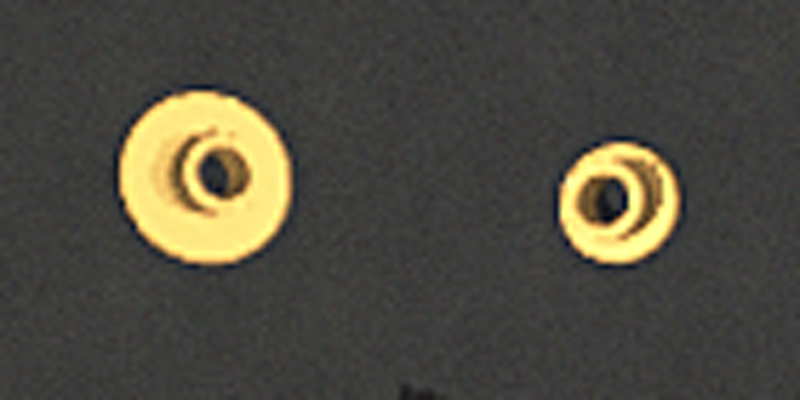

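The crop shows a brass wide-flanged collar (left) and a brass narrow-flanged one (right), both flange down, so my choices hold. Next I'll refine the narrow collar by colour and work out the moves.

```bash
cat >> h.py <<'E'
def go(p,yaw):
    "tool-frame shift and turn to TCP p, tool y at world angle yaw (deg), turn first"
    s=r.read_state(); M=R.from_quat(s["eef_rot"]).as_matrix(); a=np.arctan2(M[1,1],M[0,1])
    t=-((np.radians(yaw)-a+np.pi/2)%np.pi-np.pi/2)
    M2=M@R.from_euler('z',t).as_matrix()
    print("now",np.round(s["ee_pos"],4),"yaw",round(np.degrees(a),1),"turn",round(t,3),"shift",np.round(M2.T@(np.array(p)-s["ee_pos"]),4),"j",np.round(s["joint_positions"],2))
def brass(d,uv,rad=22):
    i=d["img"].astype(int); m=(i[...,0]-i[...,2]>45)
    y,x=np.mgrid[:384,:512]; return (m&(np.hypot(x-uv[0],y-uv[1])<rad)).astype(float)
E
python3 - <<'E'
from h import *
T=r.camera("top"); S=r.camera("scene")
for n,p,rf in(("w",[.4965,-.398],.048),("n",[.461,.318],.033)):
  for d in(T,S):
    m=brass(d,proj(d,[[*p,.015]])[0],30)
    m=cv2.morphologyEx(m,cv2.MORPH_CLOSE,np.ones((9,9))); x,f=fit([(d,m)],collar(rf),[*p,0]); print(n,np.round(x,4),round(f,3))
go([.5644,-.0734,.2],96.2)
E
python3 -m pendant '[[0,0,0,-0.112],[0,0,0,-0.112],[0,0,0,-0.112],[0,0,0,-0.113]]' 1
python3 - <<'E'
from h import *
go([.5644,-.0734,.2],96.2)
E
```

```text
w [ 0.4965 -0.3999  0.0019] 0.03
w [ 0.496  -0.3985 -0.0069] 0.062
n [0.4615 0.3167 0.0581] 0.042
n [0.4603 0.3196 0.0042] 0.183
now [0.2089 0.5891 0.2336] yaw 70.5 turn -0.449 shift [-0.2819 -0.697   0.0335] j [-1.25  0.33 -0.06  1.46  0.02  1.35 -0.09]
time: 1.73
ee_pos: [0.2089, 0.5891, 0.2336]
eef_rot: [-0.057, 0.998, 0.0, 0.0]
ft_force: [-0.6, 0.3, -0.2]
width: 0.0871
grip_force: 0.0
now [0.2089 0.5891 0.2336] yaw 96.5 turn 0.006 shift [-0.2819 -0.697   0.0335] j [-1.21  0.34 -0.13  1.46  0.04  1.35  0.35]
```

```bash
python3 -m pendant '[[-0.0157,-0.0380,0,0],[-0.0157,-0.0380,0,0],[-0.0157,-0.0380,0,0],[-0.0157,-0.0380,0,0],[-0.0157,-0.0380,0,0],[-0.0157,-0.0380,0,0],[-0.0157,-0.0380,0,0],[-0.0157,-0.0380,0,0]]' >/dev/null
python3 -m pendant '[[-0.0157,-0.0380,0,0],[-0.0157,-0.0380,0,0],[-0.0157,-0.0380,0,0],[-0.0157,-0.0380,0,0],[-0.0157,-0.0380,0,0],[-0.0157,-0.0380,0,0],[-0.0157,-0.0380,0,0],[0,0,0,0]]'
python3 - <<'E'
from h import *
go([.5644,-.0734,.2],96.2)
E
```

```text
time: 3.07
ee_pos: [0.507, 0.0396, 0.234]
eef_rot: [-0.049, 0.999, -0.001, 0.001]
ft_force: [-0.9, -0.7, -0.2]
width: 0.087
grip_force: 0.0
now [0.507  0.0396 0.234 ] yaw 95.6 turn -0.01 shift [-0.0448 -0.1184  0.0344] j [-0.55  0.06  0.4   1.78 -0.02  1.3   1.52]
```

```bash
python3 -m pendant '[[-0.0112,-0.0296,0.008,0],[-0.0112,-0.0296,0.008,0],[-0.0112,-0.0296,0.008,0],[-0.0112,-0.0296,0.010,-0.01],[0,0,0,0]]'
python3 - <<'E'
from h import *
go([.5644,-.0734,.138],96.2)
vs=[]
for c in("top","scene"):
    d=r.camera(c); cv2.imwrite(f"pics/{c}1.png",cv2.resize(d["img"][110:290,130:370,::-1],(800,600)))
E
```

```text
time: 3.48
ee_pos: [0.5622, -0.0714, 0.1978]
eef_rot: [-0.056, 0.998, -0.002, -0.001]
ft_force: [-1.2, -0.4, -0.1]
width: 0.0872
grip_force: 0.0
now [ 0.5622 -0.0714  0.1978] yaw 96.4 turn 0.004 shift [-0.0021 -0.0021  0.0598] j [-0.38  0.24  0.5   1.69 -0.12  1.24  1.82]
```

View pics/scene1.png

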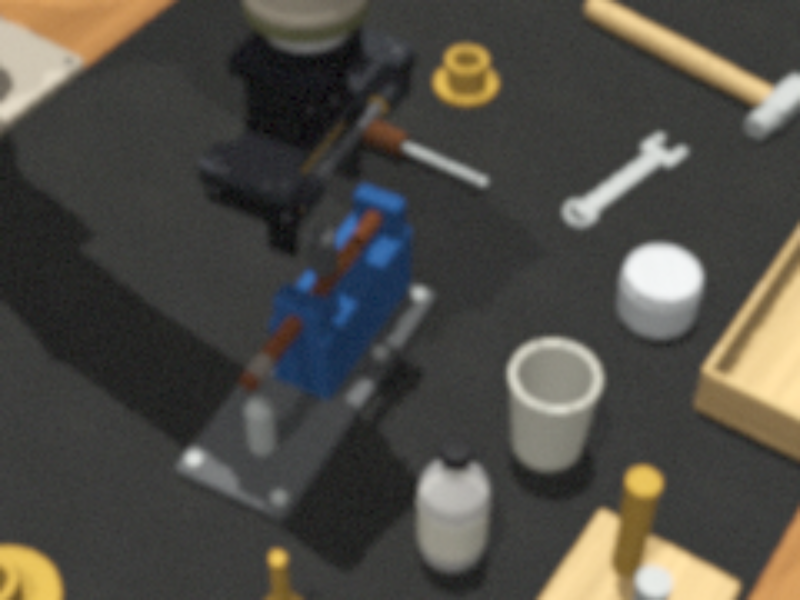

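The knob (crop ~325,240) lies under the open jaws, so I'm descending to grip it.

```bash
python3 -m pendant '[[-0.002,-0.002,0.02,0],[0,0,0.02,0],[0,0,0.02,0],[0,0,0,0]]'
python3 -m pendant '[[0,0,0,0],[0,0,0,0],[0,0,0,0],[0,0,0,0],[0,0,0,0],[0,0,0,0],[0,0,0,0],[0,0,0,0]]' 0 45
python3 -m pendant '[[0,0,0,0],[0,0,0,0]]'; ls; python3 -c "
from h import *
go([.5644,-.0734,.138],96.2)"
```

```text
time: 3.92
ee_pos: [0.5621, -0.0649, 0.1364]
eef_rot: [-0.06, 0.998, 0.0, -0.002]
ft_force: [0.2, 0.5, -0.9]
width: 0.0872
grip_force: 0.0
time: 4.58
ee_pos: [0.5641, -0.0668, 0.1396]
eef_rot: [-0.059, 0.998, 0.0, 0.0]
ft_force: [-0.3, 0.1, 0.8]
width: 0.0418
grip_force: 0.0
time: 4.75
ee_pos: [0.5641, -0.0668, 0.1395]
eef_rot: [-0.059, 0.998, 0.0, -0.0]
ft_force: [0.7, -0.2, -0.8]
width: 0.0282
grip_force: 0.0
h.py
pics
now [ 0.5641 -0.0668  0.1395] yaw 96.8 turn 0.01 shift [ 0.0004 -0.0066  0.0015] j [-0.37  0.29  0.48  1.76 -0.15  1.13  1.85]
```

```bash
python3 -m pendant '[[0,-0.0035,0,0],[0,-0.003,0,0],[0,0,0,0],[0,0,0,0],[0,0,0,0],[0,0,0,0]]'
```

```text
time: 5.25
ee_pos: [0.5649, -0.0729, 0.1394]
eef_rot: [-0.059, 0.998, 0.0, -0.0]
ft_force: [-0.7, 3.6, -0.2]
width: 0.0227
grip_force: 45.0
```

```bash
python3 -m pendant '[[0,-0.001,0,0],[0,-0.001,0,0],[0,0,0,0]]'
python3 -m pendant '[[0,0.003,0,0],[0,0.003,0,0],[0,0.003,0,0],[0,0.003,0,0],[0,0,0,0]]'
python3 -m pendant '[[0,0.002,0,0],[0,0.002,0,0],[0,0,0,0]]'
```

```text
time: 5.5
ee_pos: [0.5651, -0.0748, 0.1394]
eef_rot: [-0.059, 0.998, 0.0, -0.0]
ft_force: [0.8, 4.6, 0.3]
width: 0.0227
grip_force: 45.0
time: 5.92
ee_pos: [0.5639, -0.0647, 0.1395]
eef_rot: [-0.059, 0.998, -0.001, 0.0]
ft_force: [3.4, -3.2, -5.0]
width: 0.0228
grip_force: 45.0
time: 6.17
ee_pos: [0.5635, -0.0608, 0.1395]
eef_rot: [-0.058, 0.998, -0.001, 0.0]
ft_force: [3.5, -4.5, -3.7]
width: 0.0228
grip_force: 45.0
```

```bash
python3 -m pendant '[[0,-0.005,0,0],[0,-0.005,0,0],[0,-0.003,0,0],[0,-0.002,0,0],[0,0,0,0]]'
python3 -m pendant '[[0,-0.002,0,0],[0,-0.002,0,0],[0,0,0,0]]'
```

```text
time: 6.58
ee_pos: [0.5647, -0.0711, 0.1395]
eef_rot: [-0.06, 0.998, 0.002, -0.001]
ft_force: [-2.2, 11.3, 2.7]
width: 0.0229
grip_force: 45.0
time: 6.83
ee_pos: [0.5647, -0.0714, 0.1394]
eef_rot: [-0.062, 0.998, 0.004, -0.001]
ft_force: [-6.9, 22.4, 7.1]
width: 0.0224
grip_force: 45.1
```

```bash
python3 -m pendant '[[0,-0.002,0,0],[0,0,0,0]]'
```

```text
time: 7.0
ee_pos: [0.5648, -0.0716, 0.1394]
eef_rot: [-0.063, 0.998, 0.005, -0.002]
ft_force: [-9.4, 27.7, 9.3]
width: 0.023
grip_force: 45.1
```

```bash
python3 -m pendant '[[0,0.004,0,0],[0,0.004,0,0],[0,0.004,0,0],[0,0.004,0,0],[0,0.003,0,0],[0,0,0,0]]'
python3 -m pendant '[[0,0.002,0,0],[0,0.002,0,0],[0,0,0,0]]'
```

```text
time: 7.5
ee_pos: [0.5637, -0.0626, 0.1395]
eef_rot: [-0.059, 0.998, -0.001, 0.0]
ft_force: [4.5, -2.9, -4.5]
width: 0.023
grip_force: 45.0
time: 7.75
ee_pos: [0.5633, -0.0589, 0.1395]
eef_rot: [-0.058, 0.998, -0.001, 0.0]
ft_force: [4.0, -3.1, -4.2]
width: 0.0228
grip_force: 45.0
```

Run:
```python
from h import *
d=r.camera("scene"); i=d["img"][:,:,::-1].copy()
i=cv2.resize(i[180:270,170:290],(800,600),interpolation=cv2.INTER_CUBIC)
p=np.array([.5752,-.1728,0]);M=R.from_euler('z',1.6798).as_matrix()
for x in(-.02,0,.02):
    uv=(proj(d,[M@[x,0,.102]+p])[0]-[170,180]+.5)*6.667; cv2.circle(i,tuple(int(v) for v in uv),4,(0,255,0),1); print(x,uv)
cv2.imwrite("pics/tip.png",i)
```

```text
-0.02 [216.66341252 318.74438527]
0 [244.31786057 282.80256642]
0.02 [271.37298015 247.63968032]
```

View pics/tip.png

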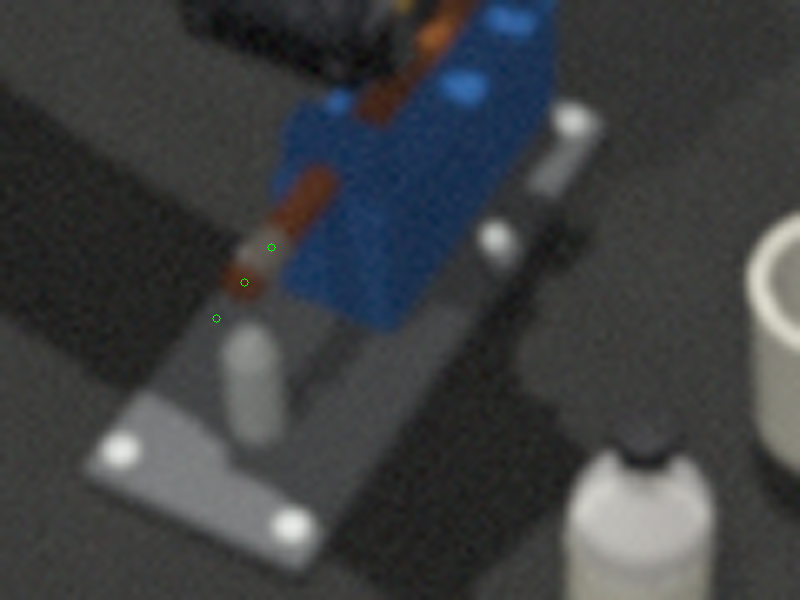

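The bolt tip, at crop ~(232,296), is drawn about 13 mm, which agrees with home at TCP y ≈ -0.0714. I'll keep pulling to the jam.

```bash
python3 -m pendant '[[0,0.002,0,0],[0,0.002,0,0],[0,0,0,0]]'
python3 -m pendant '[[0,0.002,0,0],[0,0,0,0]]'
```

```text
time: 8.05
ee_pos: [0.5632, -0.058, 0.1395]
eef_rot: [-0.057, 0.998, -0.003, 0.001]
ft_force: [8.4, -12.9, -9.4]
width: 0.0229
grip_force: 45.1
time: 8.22
ee_pos: [0.5631, -0.0579, 0.1395]
eef_rot: [-0.056, 0.998, -0.004, 0.001]
ft_force: [9.7, -18.1, -10.9]
width: 0.0228
grip_force: 45.1
```

```bash
python3 -m pendant '[[0,0.002,0,0],[0,0,0,0]]'
```

```text
time: 8.38
ee_pos: [0.5631, -0.0576, 0.1395]
eef_rot: [-0.056, 0.998, -0.005, 0.002]
ft_force: [11.2, -24.2, -12.9]
width: 0.0232
grip_force: 45.1
```

```bash
python3 -m pendant '[[0,-0.005,0,0],[0,-0.005,0,0],[0,-0.005,0,0],[0,-0.004,0,0],[0,-0.003,0,0],[0,-0.003,0,0],[0,0,0,0],[0,0,0,0]]'
```

```text
time: 9.05
ee_pos: [0.5649, -0.0735, 0.1394]
eef_rot: [-0.059, 0.998, 0.001, -0.0]
ft_force: [1.8, 4.2, -2.5]
width: 0.023
grip_force: 45.0
```

```bash
python3 -m pendant '[[0,-0.002,0,0],[0,-0.002,0,0],[0,-0.002,0,0],[0,0,0,0]]'
```

```text
time: 9.38
ee_pos: [0.5651, -0.075, 0.1394]
eef_rot: [-0.061, 0.998, 0.003, -0.001]
ft_force: [-4.7, 17.9, 3.6]
width: 0.0227
grip_force: 45.0
```

```bash
python3 -m pendant '[[0,-0.002,0,0],[0,-0.002,0,0],[0,0,0,0]]'
```

```text
time: 9.63
ee_pos: [0.5652, -0.075, 0.1394]
eef_rot: [-0.063, 0.998, 0.006, -0.002]
ft_force: [-9.4, 29.6, 8.8]
width: 0.0227
grip_force: 45.1
```

```bash
python3 -m pendant '[[0,0.006,0,0],[0,0.006,0,0],[0,0.006,0,0],[0,0.005,0,0],[0,0.004,0,0],[0,0.003,0,0],[0,0,0,0]]'
```

```text
time: 10.22
ee_pos: [0.563, -0.0563, 0.1395]
eef_rot: [-0.058, 0.998, -0.001, 0.001]
ft_force: [4.2, -4.0, -5.2]
width: 0.0228
grip_force: 45.0
```

```bash
python3 -m pendant '[[0,0.002,0,0],[0,0.002,0,0],[0,0,0,0]]'
```

```text
time: 10.47
ee_pos: [0.5629, -0.056, 0.1395]
eef_rot: [-0.057, 0.998, -0.003, 0.001]
ft_force: [9.0, -14.8, -10.7]
width: 0.023
grip_force: 45.1
```

```bash
python3 -m pendant '[[0,0.002,0,0],[0,0.002,0,0],[0,0,0,0]]'
python3 -m pendant '[[0,-0.006,0,0],[0,-0.006,0,0],[0,-0.006,0,0],[0,-0.006,0,0],[0,-0.005,0,0],[0,-0.004,0,0],[0,-0.003,0,0],[0,0,0,0]]'
```

```text
time: 10.72
ee_pos: [0.5629, -0.0556, 0.1395]
eef_rot: [-0.055, 0.998, -0.005, 0.002]
ft_force: [14.8, -25.4, -13.5]
width: 0.0231
grip_force: 45.2
time: 11.38
ee_pos: [0.5652, -0.075, 0.1394]
eef_rot: [-0.062, 0.998, 0.005, -0.001]
ft_force: [-7.6, 24.6, 7.0]
width: 0.0232
grip_force: 45.1
```

```bash
python3 -m pendant '[[0,-0.002,0,0],[0,-0.001,0,0],[0,0,0,0]]'
```

```text
time: 11.63
ee_pos: [0.5652, -0.0751, 0.1394]
eef_rot: [-0.063, 0.998, 0.006, -0.002]
ft_force: [-11.3, 32.2, 10.8]
width: 0.0228
grip_force: 45.1
```

```bash
python3 -m pendant '[[0,0.006,0,0],[0,0.006,0,0],[0,0.006,0,0],[0,0.006,0,0],[0,0.006,0,0],[0,0.005,0,0],[0,0.003,0,0],[0,0,0,0]]'
```

```text
time: 12.3
ee_pos: [0.5627, -0.0537, 0.1395]
eef_rot: [-0.056, 0.998, -0.004, 0.001]
ft_force: [10.1, -16.7, -11.4]
width: 0.0231
grip_force: 45.1
```

```bash
python3 -m pendant '[[0,0.002,0,0],[0,0.002,0,0],[0,0,0,0]]'
```

```text
time: 12.55
ee_pos: [0.5626, -0.0535, 0.1395]
eef_rot: [-0.055, 0.998, -0.006, 0.002]
ft_force: [14.2, -29.1, -15.1]
width: 0.0232
grip_force: 45.2
```

```bash
python3 -m pendant '[[0,-0.007,0,0],[0,-0.007,0,0],[0,-0.007,0,0],[0,-0.007,0,0],[0,-0.005,0,0],[0,-0.004,0,0],[0,-0.004,0,0],[0,0,0,0]]'
python3 -m pendant '[[0,0.006,0,0],[0,0.006,0,0],[0,0.006,0,0],[0,0.006,0,0],[0,0.006,0,0],[0,0.006,0,0],[0,0.004,0,0],[0,0,0,0]]'
```

```text
time: 13.22
ee_pos: [0.5652, -0.075, 0.1394]
eef_rot: [-0.063, 0.998, 0.006, -0.002]
ft_force: [-10.4, 30.3, 8.6]
width: 0.0225
grip_force: 45.1
time: 13.88
ee_pos: [0.5624, -0.0516, 0.1395]
eef_rot: [-0.056, 0.998, -0.004, 0.001]
ft_force: [11.1, -19.2, -13.0]
width: 0.0227
grip_force: 45.1
```

Fourth stroke jams at +23.4 mm. A little more pull, then home, then draw.

```bash
python3 -m pendant '[[0,0.002,0,0],[0,0,0,0]]'
python3 -m pendant '[[0,-0.007,0,0],[0,-0.007,0,0],[0,-0.007,0,0],[0,-0.007,0,0],[0,-0.006,0,0],[0,-0.005,0,0],[0,-0.003,0,0],[0,0,0,0]]'
python3 -m pendant '[[0,0.007,0,0],[0,0.007,0,0],[0,0.007,0,0],[0,0.006,0,0],[0,0.006,0,0],[0,0.006,0,0],[0,0.004,0,0],[0,0,0,0]]'
```

```text
time: 14.05
ee_pos: [0.5624, -0.0514, 0.1395]
eef_rot: [-0.055, 0.998, -0.005, 0.002]
ft_force: [12.8, -24.8, -13.7]
width: 0.0227
grip_force: 45.2
time: 14.72
ee_pos: [0.5652, -0.0751, 0.1394]
eef_rot: [-0.063, 0.998, 0.006, -0.002]
ft_force: [-10.0, 29.8, 7.5]
width: 0.0231
grip_force: 45.1
time: 15.38
ee_pos: [0.5613, -0.0423, 0.1395]
eef_rot: [-0.059, 0.998, -0.001, 0.0]
ft_force: [4.7, -1.2, -5.6]
width: 0.0225
grip_force: 45.0
```

```bash
python3 -m pendant '[[0,0.009,0,0],[0,0.009,0,0],[0,0.009,0,0],[0,0.009,0,0],[0,0.008,0,0],[0,0.004,0,0],[0,0.002,0,0],[0,0,0,0]]'
python3 -m pendant '[[0,0.002,0,0],[0,0.001,0,0],[0,0,0,0],[0,0,0,0]]'
```

```text
time: 16.05
ee_pos: [0.556, 0.0047, 0.1395]
eef_rot: [-0.058, 0.998, -0.002, 0.001]
ft_force: [7.3, -8.6, -8.1]
width: 0.023
grip_force: 45.0
time: 16.38
ee_pos: [0.556, 0.0048, 0.1395]
eef_rot: [-0.056, 0.998, -0.003, 0.001]
ft_force: [9.6, -17.1, -9.6]
width: 0.0228
grip_force: 45.1
```

```bash
python3 -m pendant '[[0,-0.004,0,0],[0,0,0,0]]'
python3 -m pendant '[[0,0,0,0],[0,0,0,0],[0,0,0,0],[0,0,0,0],[0,0,0,0]]' 1
python3 -m pendant '[[0,0,-0.025,0],[0,0,-0.025,0],[0,0,-0.025,0],[0,0,-0.025,0],[0,0,0,0]]'
python3 - <<'E'
from h import *
go([.4963,-.399,.2],5)
T=r.camera("top")
u=lambda a:None
S=r.camera("scene")
for c in("top","scene"):
    d=r.camera(c)
    for q in(0,.08):
        m=[o["mask"].astype(float) for o in r.outline_of("stand",c)][:1]
        if m: print(c,q,fit([(d,m[0])],standparts(q),[.575,-.173,1.683]))
E
```

```text
time: 16.55
ee_pos: [0.556, 0.0047, 0.1395]
eef_rot: [-0.058, 0.998, -0.001, 0.001]
ft_force: [6.7, -5.0, -7.0]
width: 0.023
grip_force: 45.0
time: 16.97
ee_pos: [0.5553, 0.0073, 0.1396]
eef_rot: [-0.059, 0.998, 0.0, -0.0]
ft_force: [-0.1, -0.3, -0.5]
width: 0.0485
grip_force: 0.0
time: 17.38
ee_pos: [0.5573, 0.0072, 0.2446]
eef_rot: [-0.059, 0.998, 0.001, 0.003]
ft_force: [0.6, 0.3, 0.9]
width: 0.0806
grip_force: 0.0
now [0.5573 0.0072 0.2446] yaw 96.8 turn -1.54 shift [0.3994 0.0965 0.0436] j [-0.5   0.17  0.46  1.66 -0.08  1.32  1.66]
top 0 (array([ 0.57817218, -0.1829783 ,  1.7240069 ]), np.float64(1.077681660899654))
top 0.08 (array([ 0.57909588, -0.19302868,  1.7265769 ]), np.float64(1.1847508043465063))
scene 0 (array([ 0.57493042, -0.17097689,  1.69574365]), np.float64(0.09805868830290736))
scene 0.08 (array([ 0.57457589, -0.17236667,  1.68596747]), np.float64(0.05527194050033807))
```

```bash
python3 -m pendant '[[0,0,0,0.123],[0,0,0,0.123],[0,0,0,0.123],[0,0,0,0.123],[0,0,0,0.123],[0,0,0,0.123],[0,0,0,0.123],[0,0,0,0.123]]' >/dev/null
python3 -m pendant '[[0,0,0,0.123],[0,0,0,0.123],[0,0,0,0.123],[0,0,0,0.123],[0,0,0,0.123],[0,0,0,0]]' >/dev/null
python3 - <<'E'
from h import *
go([.4963,-.399,.2],6.5)
E
```

```text
now [0.5551 0.0072 0.2391] yaw 4.8 turn -0.029 shift [-0.3969 -0.1044  0.0392] j [-0.63  0.19  0.62  1.67 -0.11  1.32  0.09]
```

```bash
python3 -m pendant '[[-0.036,-0.0095,0,-0.02],[-0.036,-0.0095,0,0],[-0.036,-0.0095,0,0],[-0.036,-0.0095,0,0],[-0.036,-0.0095,0,0],[-0.036,-0.0095,0,0],[-0.036,-0.0095,0,0],[-0.036,-0.0095,0,0]]' >/dev/null
python3 -m pendant '[[-0.036,-0.0095,0,0],[-0.036,-0.0095,0,0],[-0.036,-0.0095,0,0],[0,0,0,0],[0,0,0,0]]' >/dev/null
python3 - <<'E'
from h import *
go([.4963,-.399,.1],6.5)
E
```

```text
now [ 0.4923 -0.4004  0.2388] yaw 6.3 turn -0.004 shift [0.0011 0.0044 0.1388] j [ 0.02  0.43  0.81  1.46 -0.31  1.38  0.95]
```

```bash
python3 -m pendant '[[0.001,0.004,0.035,0],[0,0,0.035,0],[0,0,0.035,0],[0,0,0.035,0],[0,0,0.035,0],[0,0,0.025,0],[0,0,0.014,0],[0,0,0,0]]' 1
python3 - <<'E'
from h import *
go([.4963,-.399,.023],6.5)
E
```

```text
time: 20.7
ee_pos: [0.4973, -0.3938, 0.0224]
eef_rot: [0.666, 0.746, -0.0, -0.003]
ft_force: [-0.1, 0.3, -0.9]
width: 0.0866
grip_force: 0.0
now [ 0.4973 -0.3938  0.0224] yaw 6.5 turn 0.0 shift [-0.005  -0.0016 -0.0006] j [ 0.09  0.64  0.69  1.66 -0.47  1.01  1.05]
```

```bash
python3 -m pendant '[[-0.005,-0.0015,0,0],[0,0,0,0],[0,0,0,0],[0,0,0,0],[0,0,0,0],[0,0,0,0],[0,0,0,0],[0,0,0,0]]' 0 40
python3 -m pendant '[[0,0,0,0],[0,0,0,0]]'
python3 - <<'E'
from h import *
go([.4963,-.399,.023],6.5)
E
```

```text
time: 21.37
ee_pos: [0.4973, -0.4014, 0.0257]
eef_rot: [0.667, 0.745, 0.0, 0.0]
ft_force: [-1.2, 1.0, 1.4]
width: 0.0423
grip_force: 40.0
time: 21.53
ee_pos: [0.4973, -0.4014, 0.0257]
eef_rot: [0.667, 0.745, 0.0, 0.0]
ft_force: [-0.1, 0.6, 1.8]
width: 0.0425
grip_force: 39.9
now [ 0.4973 -0.4014  0.0257] yaw 6.3 turn -0.003 shift [ 0.0025 -0.0007  0.0027] j [ 0.1   0.64  0.69  1.65 -0.47  1.01  1.05]
```

```bash
python3 -m pendant '[[0,0,-0.03,0],[0,0,-0.04,0],[0,0,-0.04,0],[0,0,-0.02,0],[0,0,0,0]]'
python3 - <<'E'
from h import *
go([.5755,-.1755,.14],6.5)
E
```

```text
time: 21.95
ee_pos: [0.4985, -0.4033, 0.1605]
eef_rot: [0.667, 0.745, 0.001, 0.003]
ft_force: [0.3, -1.4, -3.6]
width: 0.0423
grip_force: 39.9
now [ 0.4985 -0.4033  0.1605] yaw 6.3 turn -0.004 shift [0.2177 0.1022 0.0201] j [ 0.04  0.5   0.77  1.55 -0.36  1.23  0.98]
```

```bash
python3 -m pendant '[[0.031,0.0146,0,0],[0.031,0.0146,0,0],[0.031,0.0146,0,0],[0.031,0.0146,0,0],[0.031,0.0146,0,0],[0.031,0.0146,0,0],[0.031,0.0146,0,0],[0,0,0,0]]'
python3 -m pendant '[[0,0,0,0],[0,0,0,0]]'
python3 - <<'E'
from h import *
go([.5755,-.1755,.14],6.5)
s=r.read_state()["ee_pos"]
vs=[]
for c in("scene","top"):
    d=r.camera(c)
    for o in r.outline_of("wide_collar_center",c): print(c,o["score"],o["bbox"],proj(d,[s+[0,.0,-.02]]))
d=r.camera("scene"); i=cv2.resize(d["img"][150:270,140:300,::-1],(800,600),interpolation=cv2.INTER_CUBIC); cv2.imwrite("pics/over.png",i)
E
```

```text
time: 22.62
ee_pos: [0.5772, -0.1652, 0.1534]
eef_rot: [0.663, 0.748, 0.001, -0.002]
ft_force: [0.9, 1.2, -1.8]
width: 0.0427
grip_force: 39.9
time: 22.78
ee_pos: [0.5741, -0.1748, 0.1544]
eef_rot: [0.667, 0.745, -0.001, -0.001]
ft_force: [-0.6, -0.8, -2.5]
width: 0.0421
grip_force: 39.9
now [ 0.5741 -0.1748  0.1544] yaw 6.3 turn -0.003 shift [-0.0009  0.0013  0.0144] j [-0.37  0.4   0.74  1.66 -0.29  1.19  0.55]
scene 0.87 [152.4, 350.1, 46.0, 38.0] [[204.44186514 214.18478941]]
scene 0.66 [202.7, 212.6, 40.6, 27.1] [[204.44186514 214.18478941]]
top 0.81 [392.5, 185.7, 31.7, 29.4] [[307.42176434 199.37473133]]
top 0.49 [293.2, 197.4, 12.7, 16.9] [[307.42176434 199.37473133]]
top 0.45 [242.9, 205.2, 72.5, 13.9] [[307.42176434 199.37473133]]
```

View pics/over.png

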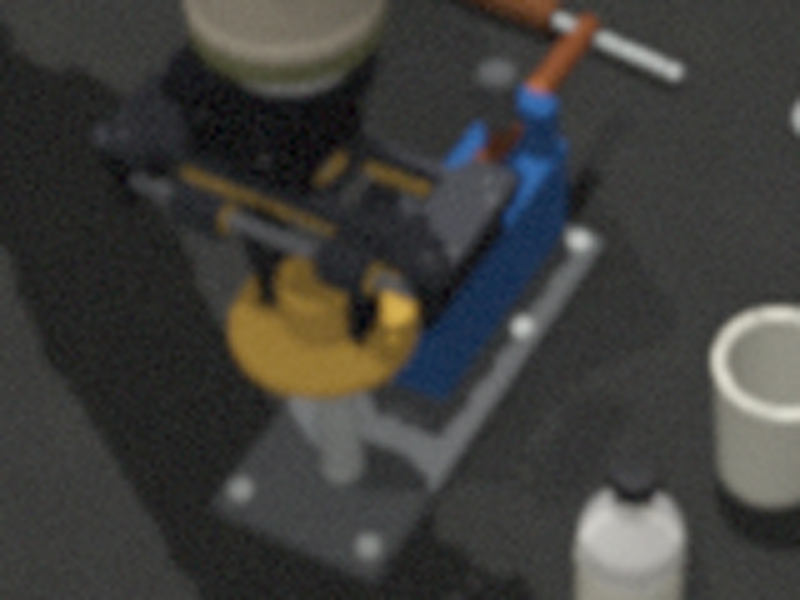

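The collar hangs just over the post (hub ~(310,300), post ~(340,450) in the crop). I'm lowering it in stages and watching the force.

```bash
python3 -m pendant '[[-0.001,0.0013,0.02,0],[0,0,0.02,0],[0,0,0.015,0],[0,0,0,0],[0,0,0,0]]'
python3 - <<'E'
from h import *
go([.5755,-.1755,.0377],6.5)
E
```

```text
time: 23.45
ee_pos: [0.5757, -0.1759, 0.1003]
eef_rot: [0.667, 0.745, -0.0, -0.0]
ft_force: [0.7, -1.2, -1.9]
width: 0.0424
grip_force: 39.9
now [ 0.5757 -0.1759  0.1003] yaw 6.3 turn -0.004 shift [ 0.0004 -0.0001  0.0626] j [-0.34  0.46  0.71  1.71 -0.34  1.1   0.59]
```

```bash
python3 -m pendant '[[0,0,0.01,0],[0,0,0.01,0],[0,0,0.01,0],[0,0,0,0],[0,0,0,0]]'
python3 - <<'E'
from h import *
go([.5755,-.1755,.0377],6.5)
E
```

```text
time: 23.87
ee_pos: [0.5758, -0.1753, 0.0698]
eef_rot: [0.667, 0.745, -0.0, -0.001]
ft_force: [0.4, -1.3, -3.1]
width: 0.0423
grip_force: 39.9
now [ 0.5758 -0.1753  0.0698] yaw 6.3 turn -0.003 shift [-0.0002 -0.0003  0.0321] j [-0.32  0.5   0.69  1.73 -0.36  1.04  0.61]
```

Underside is now at 44 mm with no contact force, so it is threaded. Continuing to the plate.

```bash
python3 -m pendant '[[0,0,0.01,0],[0,0,0.01,0],[0,0,0.008,0],[0,0,0,0],[0,0,0,0]]'
python3 -m pendant '[[0,0,0.003,0],[0,0,0.002,0],[0,0,0,0]]'
```

```text
time: 24.28
ee_pos: [0.5758, -0.1753, 0.0418]
eef_rot: [0.667, 0.745, -0.0, -0.001]
ft_force: [-0.1, -0.5, -2.4]
width: 0.0424
grip_force: 39.9
time: 24.53
ee_pos: [0.5765, -0.1755, 0.0376]
eef_rot: [0.667, 0.745, 0.0, 0.0]
ft_force: [1.1, 0.3, -1.8]
width: 0.0423
grip_force: 39.9
```

```bash
python3 -m pendant '[[0,0,0.0015,0],[0,0,0,0],[0,0,0,0]]'
python3 -m pendant '[[0,0,0,0],[0,0,0,0],[0,0,0,0],[0,0,0,0],[0,0,0,0]]' 1
python3 -m pendant '[[0,0,-0.02,0],[0,0,-0.035,0],[0,0,-0.035,0],[0,0,-0.035,0],[0,0,-0.035,0],[0,0,-0.015,0],[0,0,0,0]]'
python3 - <<'E'
from h import *
go([.461,.3175,.2],6.5)
d=r.camera("scene"); m=cv2.morphologyEx(brass(d,proj(d,[[.5755,-.1737,.02]])[0],35),cv2.MORPH_CLOSE,np.ones((9,9)))
print(fit([(d,m)],[c+[0,0,.012] for c in collar(.048)],[.5755,-.1737,0]))
E
```

```text
time: 24.78
ee_pos: [0.5766, -0.1755, 0.0375]
eef_rot: [0.667, 0.745, 0.001, 0.0]
ft_force: [-6.1, 2.1, 12.8]
width: 0.0425
grip_force: 39.9
time: 25.2
ee_pos: [0.5764, -0.1754, 0.036]
eef_rot: [0.667, 0.745, 0.0, 0.0]
ft_force: [-1.1, -0.5, -0.4]
width: 0.0681
grip_force: 0.0
time: 25.78
ee_pos: [0.578, -0.1762, 0.2153]
eef_rot: [0.667, 0.745, 0.002, 0.003]
ft_force: [0.9, -0.5, 0.3]
width: 0.0868
grip_force: 0.0
now [ 0.578  -0.1762  0.2153] yaw 6.3 turn -0.004 shift [ 0.5038 -0.0605  0.0142] j [-0.38  0.35  0.77  1.59 -0.25  1.3   0.53]
(array([ 0.57459059, -0.17150567,  0.03904172]), np.float64(0.04325812516787537))
```

```bash
python3 -m pendant '[[0.036,-0.0043,0,0],[0.036,-0.0043,0,0],[0.036,-0.0043,0,0],[0.036,-0.0043,0,0],[0.036,-0.0043,0,0],[0.036,-0.0043,0,0],[0.036,-0.0043,0,0],[0.036,-0.0043,0,0]]' > /dev/null
python3 -m pendant '[[0.036,-0.0043,0,0],[0.036,-0.0043,0,0],[0.036,-0.0043,0,0],[0.036,-0.0043,0,0],[0.036,-0.0043,0,0],[0.036,-0.0043,0,0],[0,0,0,0],[0,0,0,0]]' > /dev/null
python3 - <<'E'
from h import *
go([.461,.3175,.0257],6.5)
d=r.camera("scene"); m=cv2.morphologyEx(brass(d,proj(d,[[.461,.3175,.02]])[0],18),cv2.MORPH_CLOSE,np.ones((9,9)))
print(fit([(d,m)],collar(.033),[.461,.3175,0]))
E
```

```text
now [0.4594 0.3207 0.2091] yaw 6.6 turn 0.001 shift [-0.0031  0.0016  0.1834] j [-1.09  0.21  0.46  1.69 -0.1   1.26 -0.49]
(array([0.45984224, 0.31991377, 0.03676849]), np.float64(0.10048699218249392))
```

```bash
python3 -m pendant '[[-0.0026,0.001,0.035,0],[0,0,0.035,0],[0,0,0.035,0],[0,0,0.035,0],[0,0,0.025,0],[0,0,0.015,0],[0,0,0.003,0],[0,0,0,0]]'
python3 - <<'E'
from h import *
go([.4607,.318,.0257],6.5)
E
```

```text
time: 27.88
ee_pos: [0.4624, 0.3145, 0.0271]
eef_rot: [0.668, 0.744, -0.001, 0.0]
ft_force: [0.6, 0.2, 0.6]
width: 0.087
grip_force: 0.0
now [0.4624 0.3145 0.0271] yaw 6.2 turn -0.005 shift [ 0.0037 -0.0013  0.0014] j [-1.03  0.42  0.42  1.86 -0.21  0.91 -0.4 ]
```

```bash
python3 -m pendant '[[0.0035,-0.0013,0.0015,0],[0,0,0,0],[0,0,0,0],[0,0,0,0],[0,0,0,0],[0,0,0,0],[0,0,0,0],[0,0,0,0]]' 0 40
python3 -m pendant '[[0,0,0,0],[0,0,0,0]]'
python3 - <<'E'
from h import *
go([.461,.318,.16],6.5)
E
```

```text
time: 28.55
ee_pos: [0.4609, 0.3199, 0.0267]
eef_rot: [0.667, 0.745, 0.0, 0.0]
ft_force: [0.4, -0.4, 0.4]
width: 0.0428
grip_force: 40.0
time: 28.72
ee_pos: [0.4609, 0.3199, 0.0267]
eef_rot: [0.667, 0.745, 0.0, 0.0]
ft_force: [-0.1, -0.3, 2.1]
width: 0.0422
grip_force: 40.0
now [0.4609 0.3199 0.0267] yaw 6.3 turn -0.003 shift [-1.900e-03 -1.000e-04 -1.333e-01] j [-1.04  0.42  0.42  1.86 -0.22  0.9  -0.41]
```

```bash
python3 -m pendant '[[0,0,-0.03,0],[0,0,-0.038,0],[0,0,-0.038,0],[0,0,-0.038,0],[0,0,-0.038,0],[0,0,-0.02,0],[0,0,0,0]]'
python3 - <<'E'
from h import *
go([.576,-.172,.22],6.5)
E
```

```text
time: 29.3
ee_pos: [0.4624, 0.3209, 0.2335]
eef_rot: [0.667, 0.745, 0.004, 0.0]
ft_force: [-0.3, -0.1, -1.2]
width: 0.0423
grip_force: 40.0
now [0.4624 0.3209 0.2335] yaw 6.3 turn -0.004 shift [-0.5026  0.057   0.0113] j [-1.1   0.19  0.48  1.66 -0.09  1.3  -0.5 ]
```

```bash
python3 -m pendant '[[-0.036,0.0041,0,0],[-0.036,0.0041,0,0],[-0.036,0.0041,0,0],[-0.036,0.0041,0,0],[-0.036,0.0041,0,0],[-0.036,0.0041,0,0],[-0.036,0.0041,0,0],[-0.036,0.0041,0,0]]' > /dev/null
python3 -m pendant '[[-0.036,0.0041,0,0],[-0.036,0.0041,0,0],[-0.036,0.0041,0,0],[-0.036,0.0041,0,0],[-0.036,0.0041,0,0],[-0.034,0.0041,0,0],[0,0,0,0],[0,0,0,0]]' > /dev/null
python3 - <<'E'
from h import *
go([.576,-.172,.12],6.5)
E
```

```text
now [ 0.5718 -0.1755  0.2269] yaw 6.0 turn -0.008 shift [0.0031 0.0049 0.1069] j [-0.42  0.34  0.81  1.58 -0.25  1.33  0.53]
```

```bash
python3 -m pendant '[[0.003,0.004,0.03,-0.005],[0,0,0.03,0],[0,0,0.03,0],[0,0,0.02,0],[0,0,0,0],[0,0,0,0]]' > /dev/null
python3 - <<'E'
from h import *
go([.576,-.172,.0767],6.5)
d=r.camera("scene"); i=cv2.resize(d["img"][150:270,140:300,::-1],(800,600),interpolation=cv2.INTER_CUBIC); cv2.imwrite("pics/over2.png",i)
E
```

```text
now [ 0.5758 -0.1681  0.1176] yaw 6.7 turn 0.003 shift [-0.0039 -0.0002  0.0409] j [-0.38  0.45  0.76  1.7  -0.34  1.13  0.58]
```

View pics/over2.png

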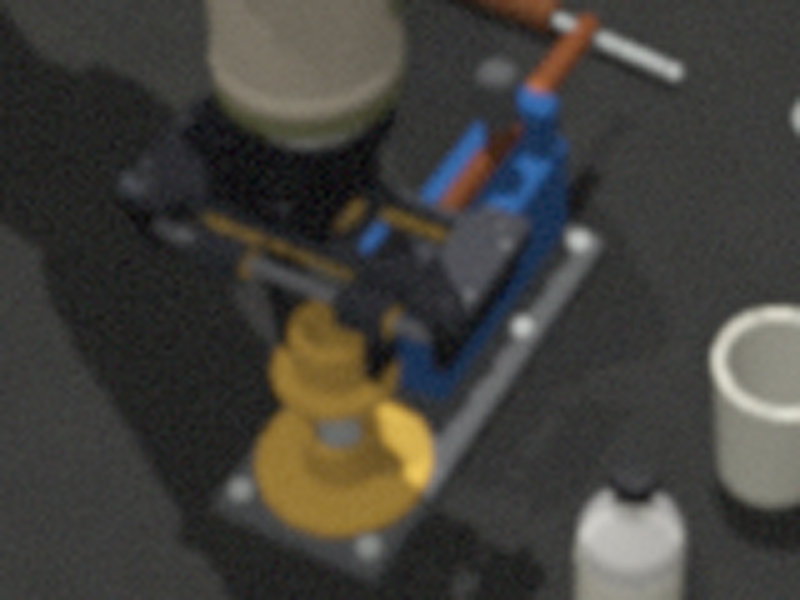

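The narrow collar (hub ~(325,340)) hangs over the post tip (~(340,432)), which shows through inside the wide collar. I'll correct by 4 mm and lower.

```bash
python3 -m pendant '[[-0.004,0,0.005,0],[0,0,0.005,0],[0,0,0.005,0],[0,0,0,0],[0,0,0,0]]'
python3 -m pendant '[[0,0,0.006,0],[0,0,0.006,0],[0,0,0.006,0],[0,0,0,0],[0,0,0,0]]'
python3 - <<'E'
from h import *
go([.576,-.172,.0767],6.5)
E
```

```text
time: 31.6
ee_pos: [0.5769, -0.1733, 0.1034]
eef_rot: [0.665, 0.747, -0.0, -0.0]
ft_force: [0.0, 0.1, -1.9]
width: 0.0426
grip_force: 40.0
time: 32.02
ee_pos: [0.5766, -0.1733, 0.0849]
eef_rot: [0.665, 0.747, -0.0, -0.0]
ft_force: [-0.3, 0.5, -2.2]
width: 0.0424
grip_force: 40.0
now [ 0.5766 -0.1733  0.0849] yaw 6.6 turn 0.001 shift [ 0.0014 -0.0005  0.0082] j [-0.36  0.49  0.73  1.72 -0.37  1.07  0.61]
```

```bash
python3 -m pendant '[[0,0,0.004,0],[0,0,0.004,0],[0,0,0.001,0],[0,0,0,0],[0,0,0,0]]'
python3 -m pendant '[[0,0,0.002,0],[0,0,0,0],[0,0,0,0]]'
```

```text
time: 32.43
ee_pos: [0.5771, -0.1734, 0.0766]
eef_rot: [0.665, 0.747, 0.0, 0.0]
ft_force: [-1.7, 0.4, 0.6]
width: 0.0422
grip_force: 40.0
time: 32.68
ee_pos: [0.5771, -0.1735, 0.0765]
eef_rot: [0.665, 0.747, 0.001, -0.0]
ft_force: [-10.1, 4.2, 22.1]
width: 0.0422
grip_force: 40.0
```

```bash
python3 -m pendant '[[0,0,-0.002,0],[0,0,0,0],[0,0,0,0],[0,0,0,0],[0,0,0,0],[0,0,0,0]]' 1
python3 -m pendant '[[0,0,-0.02,0],[0,0,-0.035,0],[0,0,-0.035,0],[0,0,-0.035,0],[0,0,-0.02,0],[0,0,0,0]]' >/dev/null
python3 - <<'E'
from h import *
go([.556,.0048,.2],6.6)
d=r.camera("scene")
for z,rf,n in((.012,.048,"w"),(.05,.033,"n")):
  m=brass(d,proj(d,[[.5755,-.1737,.03]])[0],45)
m=cv2.morphologyEx(m,cv2.MORPH_CLOSE,np.ones((9,9)))
print(fit([(d,m)],[c+[0,0,.012] for c in collar(.048)]+[c+[0,0,.05] for c in collar(.033)],[.5755,-.1737,0]))
E
```

```text
time: 33.18
ee_pos: [0.5769, -0.1734, 0.0763]
eef_rot: [0.665, 0.747, -0.0, -0.0]
ft_force: [0.1, 0.0, -1.3]
width: 0.0744
grip_force: 0.0
now [ 0.5788 -0.1744  0.2263] yaw 6.6 turn -0.001 shift [ 0.1807 -0.0023  0.026 ] j [-0.42  0.35  0.81  1.57 -0.26  1.32  0.54]
(array([ 0.57523968, -0.17246286,  0.0939617 ]), np.float64(0.08784012645365248))
```

Both collars fit the stacked model. Now I'll move to the knob, then turn the tool.

```bash
python3 -m pendant '[[0.03,0,0,0],[0.036,0,0,0],[0.036,0,0,0],[0.036,0,0,0],[0.036,0,0,0],[0,0,0,0]]' 1 >/dev/null
python3 -m pendant '[[0,0,0,-0.123],[0,0,0,-0.123],[0,0,0,-0.123],[0,0,0,-0.123],[0,0,0,-0.123],[0,0,0,-0.123],[0,0,0,-0.123],[0,0,0,-0.123]]' >/dev/null
python3 -m pendant '[[0,0,0,-0.123],[0,0,0,-0.123],[0,0,0,-0.123],[0,0,0,-0.123],[0,0,0,-0.123],[0,0,0,0]]' >/dev/null
python3 - <<'E'
from h import *
go([.556,.0048,.1395],96.8)
E
```

```text
now [ 0.5565 -0.0007  0.2202] yaw 98.6 turn 0.031 shift [-0.0003  0.0056  0.0807] j [-0.57  0.2   0.56  1.69 -0.11  1.28  1.73]
```

```bash
python3 -m pendant '[[0,0.003,0.02,0.03],[0,0,0.02,0],[0,0,0.02,0],[0,0,0.02,0],[0,0,0,0],[0,0,0,0]]' 1
python3 - <<'E'
from h import *
go([.556,.0048,.1395],96.8)
E
```

```text
time: 35.9
ee_pos: [0.5557, 0.0022, 0.1406]
eef_rot: [-0.055, 0.998, -0.0, -0.001]
ft_force: [0.3, 0.5, 0.2]
width: 0.0869
grip_force: 0.0
now [0.5557 0.0022 0.1406] yaw 96.3 turn -0.009 shift [-0.0006  0.0026  0.0011] j [-0.55  0.27  0.55  1.79 -0.16  1.13  1.72]
```

```bash
python3 -m pendant '[[0,0.0025,0.001,-0.008],[0,0,0,0],[0,0,0,0],[0,0,0,0],[0,0,0,0],[0,0,0,0],[0,0,0,0],[0,0,0,0]]' 0 45 >/dev/null
python3 -m pendant '[[0,0,0,0],[0,0,0,0],[0,0,0,0],[0,0,0,0]]'
python3 -m pendant '[[0,-0.01,0,0],[0,-0.011,0,0],[0,-0.011,0,0],[0,-0.011,0,0],[0,-0.011,0,0],[0,-0.011,0,0],[0,-0.009,0,0],[0,0,0,0]]'
```

```text
time: 36.9
ee_pos: [0.5563, 0.0047, 0.1405]
eef_rot: [-0.06, 0.998, -0.0, 0.0]
ft_force: [0.7, -0.9, -0.8]
width: 0.0229
grip_force: 45.0
time: 37.57
ee_pos: [0.5649, -0.0701, 0.1405]
eef_rot: [-0.06, 0.998, -0.0, -0.0]
ft_force: [-2.5, -3.8, 2.4]
width: 0.0228
grip_force: 45.0
```

```bash
python3 -m pendant '[[0,-0.003,0,0],[0,-0.003,0,0],[0,-0.002,0,0],[0,0,0,0],[0,0,0,0]]'
```

```text
time: 37.98
ee_pos: [0.5655, -0.0748, 0.1405]
eef_rot: [-0.061, 0.998, 0.001, -0.001]
ft_force: [-6.6, 4.3, 5.9]
width: 0.0227
grip_force: 45.0
```

```bash
python3 -m pendant '[[0,-0.002,0,0],[0,-0.002,0,0],[0,0,0,0]]'
```

```text
time: 38.23
ee_pos: [0.5655, -0.0749, 0.1404]
eef_rot: [-0.063, 0.998, 0.004, -0.002]
ft_force: [-12.0, 16.8, 11.6]
width: 0.0232
grip_force: 45.1
```

Home stop reached at -0.075. Relaxing, releasing and retreating.

```bash
python3 -m pendant '[[0,0.004,0,0],[0,0,0,0]]'
python3 -m pendant '[[0,0,0,0],[0,0,0,0],[0,0,0,0],[0,0,0,0],[0,0,0,0],[0,0,0,0],[0,0,0,0]]' 1
python3 -m pendant '[[0,0,-0.02,0],[0,0,-0.03,0],[0,0,-0.03,0],[0,0,-0.02,0],[0,0.036,0,0],[0,0.036,0,0],[0,0.036,0,0],[0,0,0,0]]'
python3 - <<'E'
from h import *
d=r.camera("scene"); i=cv2.resize(d["img"][150:270,140:300,::-1],(800,600),interpolation=cv2.INTER_CUBIC); cv2.imwrite("pics/end.png",i)
E
```

```text
time: 38.4
ee_pos: [0.5655, -0.0748, 0.1405]
eef_rot: [-0.061, 0.998, 0.001, -0.001]
ft_force: [-6.8, 4.4, 4.7]
width: 0.0229
grip_force: 45.0
time: 38.98
ee_pos: [0.5663, -0.0765, 0.1405]
eef_rot: [-0.061, 0.998, 0.0, 0.0]
ft_force: [-0.6, 0.2, -0.5]
width: 0.0619
grip_force: 0.0
time: 39.65
ee_pos: [0.5524, 0.0391, 0.2403]
eef_rot: [-0.065, 0.998, 0.002, -0.0]
ft_force: [0.1, 0.9, -0.4]
width: 0.0872
grip_force: 0.0
```

View pics/end.png

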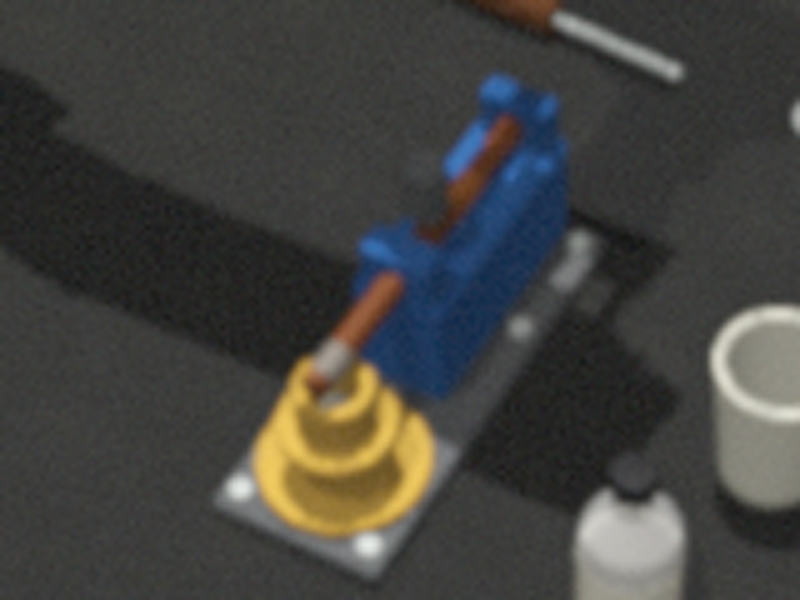

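Both collars are stacked flange down, and the bolt tip at crop (315,388) matches the predicted home position (312,389). The gripper is clear, so I'm handing in.

```bash
python3 -c "
from bench import r
print(r.close_job())"
```

```text
the job is handed in; nothing more can be done
None
```

The job is handed in: I worked the bolt free and drew it back, seated the wide collar then the narrow one on the post, pushed the bolt home over them and released everything, at about 40 s of the 72 s allowed; the hand-in returned no verdict.

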